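# Tip the binding posts into the tote and hold it tilted for picking

### The job

Pick the scoop up by its handle, tip the four brass binding posts out of it into the blue tote while the tote stands on the desk, and set the empty scoop down upright on the desk again. Then lift the tote by its handle, at least 5 cm clear of the desk, and tilt it down towards its pouring corner (the cut-off one with the lip) until all four posts have slid into that corner, none left behind and none spilt. Finish while still holding the tote up like that, tilted and still, so that the conservator can pick the posts out; do not put it down, and do not disturb the other things on the desk.

Things in the scene. Friction and masses are not known exactly. Their poses are not given: they have to be found in the camera images.
- scoop: Small scoop of folded aluminium, 0.25 kg, on rubber feet: 151 mm long (its x), 72 mm wide (y), side walls 34 mm high (28 mm along the tongue), closed at the back (-x), open at the front (+x), where the last 40 mm of the floor turn up 9 mm as a tongue that keeps the posts in while it is level. Pitched about 40 degrees nose down it empties in about a second. Origin: middle of its underside; z up.
- scoop_grip (a point): Middle of the gripping length of the scoop's black handle bar, 20 mm behind the scoop's middle and 80 mm above its underside, scoop axes. The bar runs along x, fixed at the back, 16 mm wide (y), 20 mm tall, reaching 50 mm behind and 33 mm ahead of this point; below it is only the open tray.
- scoop_mouth (a point): Middle of the front edge of the scoop's tongue, over which the posts leave: 95.5 mm ahead (+x) of the grip point and 66.5 mm below it, scoop axes. 67 mm wide there between the side walls.
- tote: Open blue plastic tote, 0.24 to 0.39 kg empty, on rubber feet: 190 mm long (its x), 140 mm wide (y), walls 3 mm, rim 48 mm high, with a fixed arched handle lengthwise over its middle that leaves 59 mm open on either side. One corner, at the -x -y end, is cut off at 45 degrees and has a pouring lip. Origin: middle of its underside; z up.
- tote_grip (a point): Middle of the tote's black handle bar, 112 mm above its underside, straight above the tote's middle, tote axes. The bar runs along x, 16 mm wide (y), 20 mm tall, 174 mm long, on a steel strap at each end wall.
- tote_in (a point): Middle of the tote's inner floor, 5 mm above its underside, tote axes. Inside 184 x 134 mm, 43 mm deep.
- tote_corner (a point): The tote's pouring corner, -92 mm (x) and -67 mm (y) from the middle of its inner floor: the point on the inner floor where the two walls would meet if 26 mm of the corner were not cut off. Its pouring lip is the only lip on the rim, and sticks out some 15 mm above and beyond the cut corner.
- post_0_mid (a point): Brass binding post lying in the scoop at the start: a barrel of 9 mm with a round head of 16 mm diameter at each end, 26 mm long over all (along its x), 22 g. The point is its middle. Polished: on the bare aluminium or the smooth plastic it slides or rolls down slopes steeper than about 10 to 14 degrees.
- post_1_mid (a point): Brass binding post like the first. The point is its middle.
- post_2_mid (a point): Brass binding post like the first. The point is its middle.
- post_3_mid (a point): Brass binding post like the first. The point is its middle.
- nipping_press: Dark green cast-iron book press that stands on the left of the desk, fixed: about 250 mm (world x) by 200 mm (world y), 385 mm tall to the ball handles at the top. Go round or over it. Origin: middle of its underside.
- clamshell_box: Grey archive box lying on the desk at the back left, fixed: about 305 mm (world x) by 230 mm (world y), 59 mm tall. Origin: middle of its underside.
- red_weight: Dark red cloth-covered paper weight, a block of 45 x 62 x 30 mm. Bystander: leave it alone. Origin: middle of its underside.
- tape_roll: Roll of blue paper tape lying flat, 94 mm across, 50 mm tall. Bystander: leave it alone. Origin: middle of its underside.
- tape_measure: Yellow pocket tape measure, 34 x 68 x 60 mm. Bystander: leave it alone. Origin: middle of its underside.
- mug: Dark grey and white mug, 82 mm across, 97 mm tall. Bystander: leave it alone. Origin: middle of its underside.
- loupe: Black stand loupe, 39 mm across, 36 mm tall. Bystander: leave it alone. Origin: middle of its underside.

How it is judged:
By the outcome, as a careful person would: the job done as asked, in the order asked, and still so for the second after the job is handed in, while the arm keeps its last pose, push and grip.
It also fails if it takes over 67 s, if anything falls off the work surface, if the arm or the gripper's body presses on something with over 40 N, if the wrist force passes 120 N, or if a joint passes its speed limit or range.

### The arm

A 6-joint arm with a two-finger parallel gripper is mounted at the origin on a cart in front of the work surface, level with it; the furniture and walls round the work are solid. World frame = base frame: x ahead of the robot, y to its left, z up, the work surface at z = 0. Lengths are in m, angles in rad, forces in N, time in s.
With the tool pointing down it reaches from about 0.4 to 0.925 m from the base axis. Payload 3.4 kg.
Tool frame: the origin (TCP) lies at the centre of the arm's flange, where the gripper is bolted on; the fingertips stand 173 mm ahead of it and the grasp point (between the pads) lies 155 mm ahead of it; y points along the fingers, x is the direction in which the jaws open and shut, and the axes are right-handed (so a half turn about y gives the same grasp; the last joint's range is limited). The gripper opens to 85 mm and grips with 20 to 120 N. Pads are 22 mm wide; open, the fingers measure 114 mm over their backs; the gripper's body (76 mm by 85 mm) begins 54 mm behind the grasp point. The pads swing forward as they close: fully open they stand 13 mm farther back than shut.
Start: joints at [1.093, 0.307, 1.506, -0, 1.328, -0.073], TCP at [0.226, 0.529, 0.405] pointing down, gripper open.
Joint ranges: [-3.12, 3.12], [-1.05, 2.28], [0.14, 2.33], [-1.42, 4.57], [0.1, 2.73], [-2.68, 2.68]. Speed limits (rad/s): [2.57, 2.57, 3.14, 3.14, 3.14, 3.14].

### API

Orientations are given as a rotation vector (axis times angle).
In Python, from station import sensors, cams, job_done gives the robot as it stands.
- The arm moves only by the tool servo_tool, never from a script. Its argument "deltas" is a list of rows, each an object with "grip": the finger opening in mm, from 0 to 85.4; "dp": the shift along the tool's x, y, z in mm, a list of three; "turn": the turn, a rotation vector about the tool's x, y, z in rad, a list of three. In form: [{"grip": grip, "dp": [tx, ty, tz], "turn": [wx, wy, wz]}, ...]. A call has 1 to 10 rows; each row shifts and turns the commanded pose from where the row before left it, along the tool's axes as they then stand; what a row does not reach is not made up. A row lasts 1/8 s, in which the tool goes at most 62.5 mm and 10.7 degrees, less where a joint would pass 70% of its speed; a pose out of reach is approached as far as the arm can. A call with a gripper value outside its range is refused whole. The fingers move at their own pace and stop on an object; "newtons" is the grip in N (left out, the last holds). Time passes only in rows, so rows that do not move let the fingers close. It gives the time, the measured TCP pose, the force and the opening at its end, in the units of the state.
- sensors.read_state(): the state, without advancing time (a new reading comes with each control period).
- cams.capture(name): name is "scene" or "side" or "wrist"; returns (picture, depth): 480x640x3 uint8, red, green, blue; 480x640 float32, m along the optical axis (not along the pixel's ray), 0 where there is no reading.
- cams.camera_info(name): a dict with "mtx" (3x3 intrinsics, pixels), "k1" (the pictures are not rectified: a ray, as slopes to the right and down, at radius r is drawn at 1 + k1 r^2 times it, then the intrinsics apply), "cam_to_world" (4x4, takes a point from camera to world coordinates). Camera axes: x right, y down, z forward; pixel columns grow to the right and rows downward; lengths in m; the calibration is good to about 2 mm. A picture is of the moment at which its call begins: read the wrist's pose just before it. camera_info takes no time and is no camera call; for the wrist camera it gives the pose at the moment of the call.
- job_done(): hands the job in, once; it reports no verdict.
The state is a dict: "time": time; "q": joint angles; "joint_velocities": joint speeds; "joint_torque": joint torques, N m; "tcp_pos": TCP position; "orientation": TCP orientation; "contact_force": force on the tool from outside, world axes, zero at the start; "wrist_torque": the same for the moment, N m; "opening": finger opening in m.
Only numpy, scipy, OpenCV 4.12 (cv2) and the standard library are available. Lean on these libraries where they do the work, as an engineer would, in place of code of your own. Each camera call takes 0.05 s, during which the arm holds its last target. There are 200 camera calls.

## Working session

There is one attempt and no reset: what is moved stays moved. The work goes in short steps, Python scripts to look and compute and a tool call to move; the robot and the scene stay as the last step left them, time stands still between calls to the robot, and variables do not carry over. Pictures are saved under pics/ and viewed, about 8 in all and at most 12, crops included, and the job is handed in when it is done.

Besides the shell and the picture viewer there is one more tool, called after "Request:" as a command line: name --argument value ..., lists and objects as JSON in quotes. servo_tool: Moves the arm, as the interface text tells. Its arguments: {"type":"object","properties":{"deltas":{"type":"array"},"newtons":{"type":"number"}},"required":["deltas"]}

```bash
mkdir -p pics; cat > h.py <<'E'
import numpy as np, cv2
from station import sensors, cams, job_done
from scipy.spatial.transform import Rotation as R
def shot(n,fn=None):
    s=sensors.read_state(); info=cams.camera_info(n); im,d=cams.capture(n)
    if fn: cv2.imwrite('pics/'+fn,im[:,:,::-1])
    return im,d,info
def pts(d,info):
    K=np.array(info['mtx']);T=np.array(info['cam_to_world']);k1=info['k1']
    v,u=np.mgrid[:d.shape[0],:d.shape[1]]
    p=cv2.undistortPoints(np.stack([u,v],-1).reshape(-1,1,2).astype(np.float64),K,np.array([k1,0,0,0.])).reshape(*d.shape,2)
    P=np.dstack([p*d[...,None],d])
    W=P@T[:3,:3].T+T[:3,3]; W[d<=0]=np.nan
    return W
E
python3 - <<'E'
from h import *
ims=[]
for n in ['scene','side']:
    im,d,i=shot(n,n+'0.png'); np.savez(n+'0.npz',im=im,W=pts(d,i)); print(n,np.round(i['cam_to_world'],3).tolist(),i['k1'],(d>0).mean())
print(sensors.read_state())
E
```

```text
scene [[0.75, -0.501, 0.433, -0.032], [-0.662, -0.566, 0.491, -0.821], [-0.001, -0.655, -0.756, 1.104], [0.0, 0.0, 0.0, 1.0]] 0.004088577623169406 0.996015625
side [[-0.587, 0.719, -0.373, 1.04], [0.81, 0.523, -0.267, 0.184], [0.003, -0.458, -0.889, 1.309], [0.0, 0.0, 0.0, 1.0]] -0.021848477785779228 0.9959342447916667
{'time': 0.1, 'q': array([ 1.09348571e+00,  3.07476715e-01,  1.50755799e+00,  5.31999860e-06,
        1.32843023e+00, -7.34845755e-02]), 'joint_velocities': array([ 3.19366738e-04, -1.80164223e-03, -1.02196240e-03,  3.64840646e-04,
        8.24719082e-04,  7.93376264e-05]), 'joint_torque': array([ 6.82379305e-04, -4.58527958e+01, -2.52607030e+01,  6.80736662e-05,
        5.62729503e-03,  1.26791122e-05]), 'tcp_pos': array([0.22580493, 0.52845615, 0.40387943]), 'orientation': array([-1.37453543, -0.90557223,  0.90826621]), 'contact_force': array([-0.09422931, -0.06740191, -0.270387  ]), 'wrist_torque': array([ 0.03089654, -0.04802254, -0.01817065]), 'opening': 0.0852381598221284}
```

View pics/scene0.png

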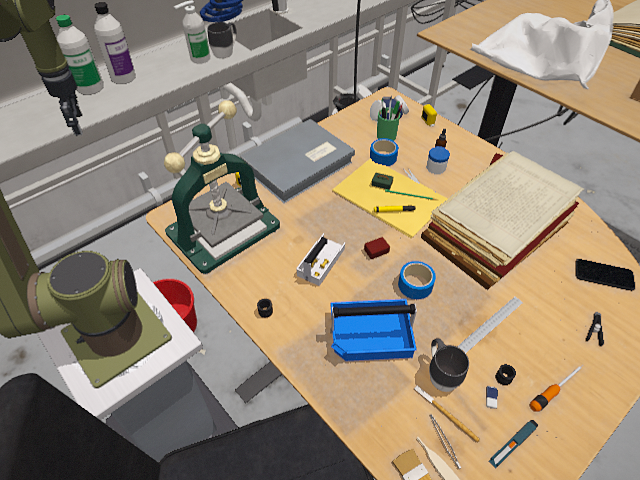

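View pics/side0.png

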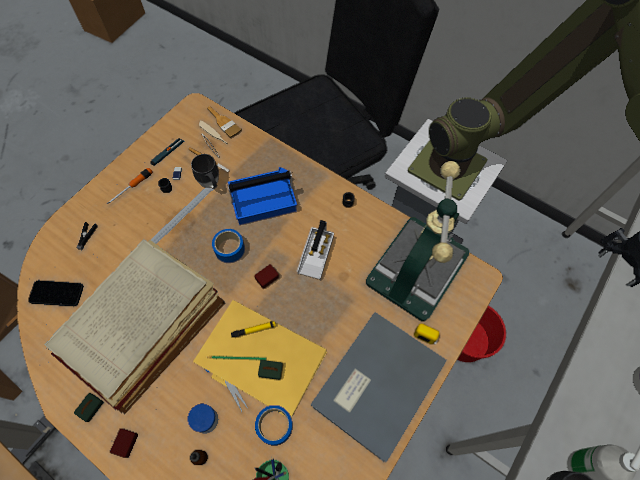

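```bash
python3 - <<'E'
from h import *
boxes={'scene':{'scoop':(285,225,355,292),'tote':(320,292,425,368),'red':(360,232,395,262),'taper':(395,258,440,302),'mug':(425,335,475,395),'loupe':(252,293,280,322)},
'side':{'scoop':(290,210,345,285),'tote':(220,160,305,228),'red':(250,258,285,292),'taper':(205,225,250,266),'mug':(185,150,222,190),'loupe':(338,188,360,212)}}
for n in boxes:
    z=np.load(n+'0.npz'); im=z['im'].astype(int); W=z['W']
    for k,(a,b,c,e) in boxes[n].items():
        w=W[b:e,a:c].reshape(-1,3); m=im[b:e,a:c].reshape(-1,3)
        hi=w[:,2]>0.008; 
        print(n,k,'top',np.nanpercentile(w[:,2],99.5).round(3),'xy range',np.nanmin(w[hi],0).round(3),np.nanmax(w[hi],0).round(3))
        if k in('scoop','tote'):
            lo,h=(.075,.10) if k=='scoop' else (.105,.14)
            s=(w[:,2]>lo)&(m.max(1)<75)
            q=w[s]; c0=np.median(q,0)
            (cx,cy),(l1,l2),ang=cv2.minAreaRect((q[:,:2]*1000).astype(np.float32))
            print('  bar',s.sum(),'rect c',cx,cy,l1,l2,ang,'z',np.percentile(q[:,2],[5,50,95]).round(4))
            print('  boxpts',cv2.boxPoints(((cx,cy),(l1,l2),ang)).round(0).tolist())
            if k=='tote': s=(w[:,2]<.07)&(w[:,2]>.035)&(m[:,2]>m[:,0]+50)
            else: s=(w[:,2]<.05)&(w[:,2]>.015)&(m.min(1)>110)
            q=w[s]; r=cv2.minAreaRect((q[:,:2]*1000).astype(np.float32)); print('  rim',s.sum(),r,cv2.boxPoints(r).round(0).tolist(), 'z95',np.percentile(q[:,2],95))
a=np.load('scene0.npz')['im'][215:375,240:480];b=np.load('side0.npz')['im'][150:290,180:370]
x=np.zeros((600,800,3),np.uint8);p=cv2.resize(a[:,:,::-1],(400*1,267),interpolation=2)
p=cv2.resize(a[:100,30:200,::-1],None,fx=4.5,fy=3);x[:300,:765]=p[:300]
p=cv2.resize(b[50:,80:180,::-1],None,fx=4,fy=3.3);x[300:300+min(300,p.shape[0]),:p.shape[1]]=p[:300]
p=cv2.resize(b[:80,20:130,::-1],None,fx=3.5,fy=3.5);x[310:590,405:790]=p
cv2.imwrite('pics/crop.png',x)
E
```

```text
scene scoop top 0.091 xy range [ 0.459 -0.23   0.008] [ 0.628 -0.112  0.095]
  bar 193 rect c 514.3245849609375 -181.27847290039062 98.45868682861328 18.393569946289062 18.098981857299805 z [0.0807 0.0879 0.0926]
  boxpts [[465.0, -188.0], [470.0, -205.0], [564.0, -175.0], [558.0, -157.0]]
  rim 288 ((541.7427368164062, -170.09561157226562), (158.35467529296875, 74.86198425292969), 19.472108840942383) [[455.0, -161.0], [480.0, -232.0], [629.0, -179.0], [604.0, -108.0]] z95 0.0372281346353708
scene tote top 0.124 xy range [ 0.339 -0.544  0.008] [ 0.666 -0.31   0.127]
  bar 659 rect c 481.4110107421875 -427.3915710449219 21.399730682373047 193.16384887695312 51.59119415283203 z [0.1101 0.12   0.1239]
  boxpts [[399.0, -376.0], [550.0, -496.0], [564.0, -479.0], [412.0, -359.0]]
  rim 837 ((506.3763427734375, -432.5042419433594), (171.67910766601562, 256.62225341796875), 53.47411346435547) [[352.0, -425.0], [558.0, -578.0], [661.0, -440.0], [454.0, -287.0]] z95 0.05125498199025249
scene red top 0.034 xy range [ 0.652 -0.29   0.008] [ 0.726 -0.215  0.036]
scene taper top 0.053 xy range [ 
[... 778 characters left out ...]
 c 481.6557922363281 -419.2899169921875 22.983070373535156 195.1885528564453 52.12995147705078 z [0.108  0.1193 0.125 ]
  boxpts [[398.0, -368.0], [552.0, -488.0], [566.0, -470.0], [412.0, -350.0]]
  rim 420 ((478.4317321777344, -421.7458190917969), (155.1092071533203, 196.4570770263672), 51.423667907714844) [[353.0, -421.0], [507.0, -544.0], [604.0, -422.0], [450.0, -300.0]] z95 0.05253072230133183
side red top 0.036 xy range [ 0.655 -0.266  0.009] [ 0.724 -0.197  0.037]
side taper top 0.055 xy range [ 0.633 -0.44   0.008] [ 0.729 -0.345  0.057]
side mug top 0.1 xy range [ 0.421 -0.752  0.008] [ 0.569 -0.55   0.102]
side loupe top 0.041 xy range [ 0.303 -0.21   0.008] [ 0.354 -0.171  0.042]
```

View pics/crop.png

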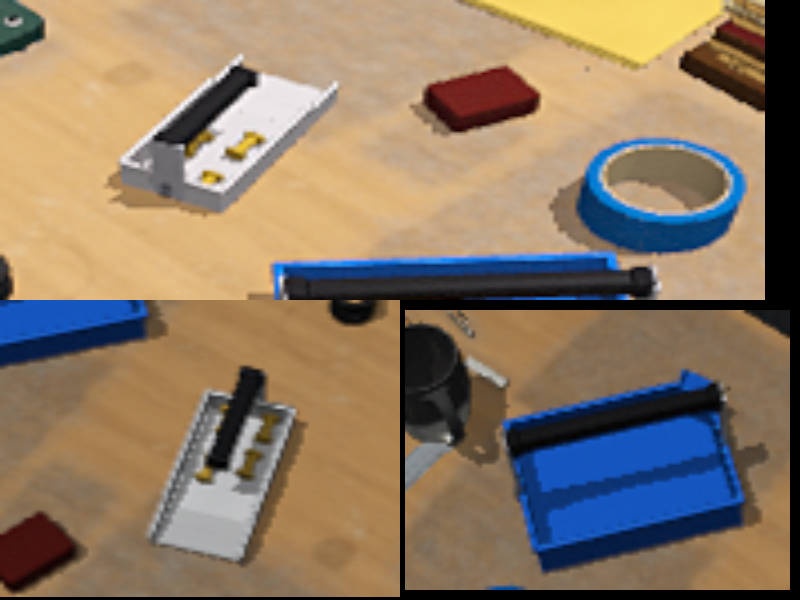

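```bash
cat >> h.py <<'E'
def cur():
    s=sensors.read_state(); return np.array(s['tcp_pos']),R.from_rotvec(s['orientation']),s
def plan(p1,r1,n,piv=None):
    """rows from current pose to p1,r1: straight TCP line or, with piv (tool-frame point), straight line of that point"""
    p0,r0,_=cur(); piv=np.zeros(3) if piv is None else np.array(piv)
    w=(r0.inv()*r1).as_rotvec(); a=p0+r0.apply(piv); b=p1+r1.apply(piv)
    pp,rr=p0,r0
    for k in range(1,n+1):
        rk=r0*R.from_rotvec(w*k/n); pk=a+(b-a)*k/n-rk.apply(piv)
        dp=rr.inv().apply(pk-pp)*1000; dp=dp.round(1); t=(w/n).round(4)
        print(dp.tolist(),t.tolist())
        pp=pp+rr.apply(dp/1000); rr=rr*R.from_rotvec(t)
def down(yaw): # approach (tool y) down, jaw axis (tool x) perpendicular to bar heading yaw
    y=np.array([0,0,-1.]); x=np.array([-np.sin(yaw),np.cos(yaw),0]); return R.from_matrix(np.stack([x,y,np.cross(x,y)],1))
E
python3 - <<'E'
from h import *
p,r,s=cur(); print(r.as_matrix().round(3))
for n in ['scene','side']:
    W=np.load(n+'0.npz')['W'];W=W.reshape(-1,3)
    m=(W[:,2]>.1)&(W[:,2]<.42)&(W[:,0]>.28)&(W[:,0]<1)&(W[:,1]>-.15)&(W[:,1]<.4)
    q=W[m];print(np.nanpercentile(q,[1,50,99],axis=0).round(3))
i=cams.camera_info('wrist');T=np.array(i['cam_to_world']);C=np.eye(4);C[:3,:3]=r.as_matrix();C[:3,3]=p;print((np.linalg.inv(C)@T).round(3).tolist(),np.round(i['mtx'],0).tolist())
for yaw in (.342,.342+np.pi):
    w=(r.inv()*down(yaw)).as_rotvec(); print(yaw,w, r.inv().apply([0,0,1]))
E
```

```text
[[ 0.393 -0.001 -0.92 ]
 [ 0.92  -0.002  0.393]
 [-0.002 -1.     0.   ]]
[[0.282 0.04  0.101]
 [0.388 0.089 0.25 ]
 [0.514 0.154 0.383]]
[[0.289 0.045 0.1  ]
 [0.442 0.114 0.293]
 [0.524 0.178 0.384]]
[[1.0, 0.001, 0.001, -0.001], [-0.0, -0.3, 0.954, 0.031], [0.001, -0.954, -0.3, 0.076], [0.0, 0.0, 0.0, 1.0]] [[349.0, 0.0, 317.0], [0.0, 349.0, 241.0], [0.0, 0.0, 1.0]]
0.342 [-0.00083211 -0.7458271  -0.00172631] [-1.86684312e-03 -9.99998247e-01  1.42607719e-04]
3.483592653589793 [ 2.16942925e-03  2.39576446e+00 -1.04569476e-03] [-1.86684312e-03 -9.99998247e-01  1.42607719e-04]
```

Request:
servo_tool --deltas '[{"grip": 85,"dp": [0,-50,0],"turn": [0,0.16,0]},{"grip": 85,"dp": [0,-50,0],"turn": [0,0.16,0]},{"grip": 85,"dp": [0,-50,0],"turn": [0,0.16,0]},{"grip": 85,"dp": [0,-50,0],"turn": [0,0.16,0]},{"grip": 85,"dp": [0,-50,0],"turn": [0,0.16,0]}]'

```text
time: 0.72
tcp_pos: [0.2258, 0.5285, 0.6559]
orientation: [-1.553, -0.283, 0.284]
contact_force: [-0.3, 0.6, 0.4]
opening: 0.0854
```

```bash
python3 - <<'E'
from h import *
g=[.522,-.174]
plan(np.array([*g,.64]),down(.342+np.pi),16)
E
```

```text
[1.8, 1.0, -47.6] [0.0001, 0.0994, -0.0]
[6.5, 1.0, -47.2] [0.0001, 0.0994, -0.0]
[11.1, 1.0, -46.4] [0.0001, 0.0994, -0.0]
[15.7, 1.0, -44.9] [0.0001, 0.0994, -0.0]
[20.1, 1.0, -43.3] [0.0001, 0.0994, -0.0]
[24.2, 1.0, -41.0] [0.0001, 0.0994, -0.0]
[28.2, 1.0, -38.4] [0.0001, 0.0994, -0.0]
[31.9, 1.0, -35.4] [0.0001, 0.0994, -0.0]
[35.3, 1.0, -32.0] [0.0001, 0.0994, -0.0]
[38.2, 1.0, -28.5] [0.0001, 0.0994, -0.0]
[40.9, 0.9, -24.4] [0.0001, 0.0994, -0.0]
[43.1, 1.0, -20.3] [0.0001, 0.0994, -0.0]
[44.9, 1.0, -16.0] [0.0001, 0.0994, -0.0]
[46.3, 0.9, -11.3] [0.0001, 0.0994, -0.0]
[47.2, 1.0, -6.8] [0.0001, 0.0994, -0.0]
[47.6, 1.0, -2.0] [0.0001, 0.0994, -0.0]
```

Request:
servo_tool --deltas '[{"grip": 85,"dp": [2,1,-48],"turn": [0,0.1,0]},{"grip": 85,"dp": [6.5,1,-47],"turn": [0,0.1,0]},{"grip": 85,"dp": [11,1,-46],"turn": [0,0.1,0]},{"grip": 85,"dp": [16,1,-45],"turn": [0,0.1,0]},{"grip": 85,"dp": [20,1,-43],"turn": [0,0.1,0]},{"grip": 85,"dp": [24,1,-41],"turn": [0,0.1,0]},{"grip": 85,"dp": [28,1,-38],"turn": [0,0.1,0]},{"grip": 85,"dp": [32,1,-35],"turn": [0,0.1,0]},{"grip": 85,"dp": [35,1,-32],"turn": [0,0.1,0]},{"grip": 85,"dp": [38,1,-28.5],"turn": [0,0.1,0]}]'

```text
time: 1.98
tcp_pos: [0.4121, 0.0902, 0.6443]
orientation: [-1.513, 0.499, -0.498]
contact_force: [-0.0, 0.6, -0.4]
opening: 0.0849
```

Request:
servo_tool --deltas '[{"grip": 85,"dp": [41,1,-24],"turn": [0,0.1,0]},{"grip": 85,"dp": [43,1,-20],"turn": [0,0.1,0]},{"grip": 85,"dp": [45,1,-16],"turn": [0,0.1,0]},{"grip": 85,"dp": [46,1,-11],"turn": [0,0.1,0]},{"grip": 85,"dp": [47,1,-7],"turn": [0,0.1,0]},{"grip": 85,"dp": [48,1,-2],"turn": [0,0.1,0]},{"grip": 85,"dp": [0,50,0],"turn": [0,0,0]},{"grip": 85,"dp": [0,50,0],"turn": [0,0,0]},{"grip": 85,"dp": [0,50,0],"turn": [0,0,0]},{"grip": 85,"dp": [0,50,0],"turn": [0,0,0]}]'

```text
time: 3.22
tcp_pos: [0.5226, -0.1714, 0.4367]
orientation: [-1.35, 0.958, -0.957]
contact_force: [-0.3, -0.6, 0.3]
opening: 0.0851
```

```bash
python3 - <<'E'
from h import *
p,r,s=cur(); print(p,(r.inv()*down(.342+np.pi)).as_rotvec(),s['q'].round(2))
im,d,i=shot('wrist','w1.png'); np.savez('w1.npz',im=im,W=pts(d,i))
E
```

```text
[ 0.52259232 -0.17137484  0.43674101] [ 0.00045595 -0.00442346 -0.00043466] [-0.39  0.25  1.51  0.    1.39  0.84]
```

View pics/w1.png

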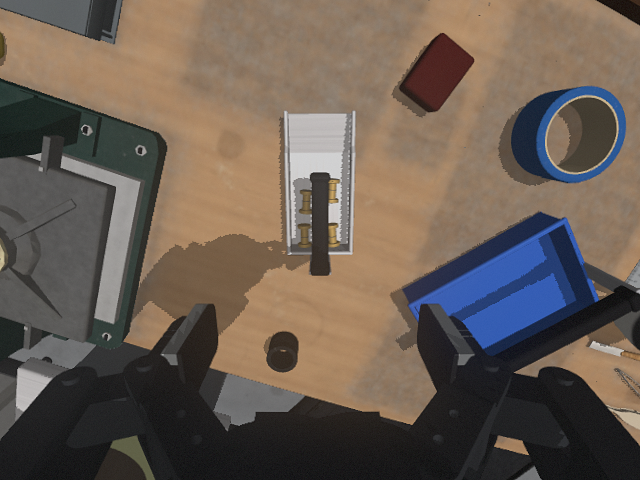

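```bash
cat >> h.py <<'E'
def bar(W,im,box,zr):
    a,b,c,e=box; w=W[b:e,a:c].reshape(-1,3); m=im[b:e,a:c].reshape(-1,3).astype(int)
    q=w[(w[:,2]>zr[0])&(w[:,2]<zr[1])&(m.max(1)<75)]
    r=cv2.minAreaRect((q[:,:2]*1000).astype(np.float32)); c=np.array(r[0])
    bp=cv2.boxPoints(r); e=[bp[1]-bp[0],bp[2]-bp[1]]; e=max(e,key=np.linalg.norm)
    print(len(q),'c',c.round(1),'size',np.round(r[1],1),'yaw',np.degrees(np.arctan2(e[1],e[0])).round(2),'z top',np.percentile(q[:,2],[50,95]).round(4))
E
python3 - <<'E'
from h import *
z=np.load('w1.npz');W=z['W'];im=z['im']
bar(W,im,(295,165,345,282),(.078,.11))
w=W[105:260,280:360].reshape(-1,3);q=w[(w[:,2]>.02)&(w[:,2]<.045)]
q=w[w[:,2]>.012];q=q[q[:,2]<.05];r=cv2.minAreaRect((q[:,:2]*1000).astype(np.float32));print(r)
E
```

```text
1702 c [ 516.  -177.9] size [96.7 19.1] yaw 18.98 z top [0.0899 0.0916]
((543.4461059570312, -168.23672485351562), (153.6345977783203, 74.16696166992188), 19.69523048400879)
```

Request:
servo_tool --deltas '[{"grip": 60,"dp": [4,40,1],"turn": [0,0,0]},{"grip": 60,"dp": [0,40,0],"turn": [0,0,0]},{"grip": 60,"dp": [0,40,0],"turn": [0,0,0]},{"grip": 60,"dp": [0,35,0],"turn": [0,0,0]},{"grip": 60,"dp": [0,30,0],"turn": [0,0,0]},{"grip": 60,"dp": [0,17,0],"turn": [0,0,0]},{"grip": 60,"dp": [0,0,0],"turn": [0,0,0]}]'

```text
time: 4.15
tcp_pos: [0.5251, -0.1748, 0.2359]
orientation: [-1.351, 0.959, -0.954]
contact_force: [0.3, -0.1, -0.2]
opening: 0.0597
```

Request:
servo_tool --deltas '[{"grip": 5,"dp": [0,0,0],"turn": [0,0,0]},{"grip": 5,"dp": [0,0,0],"turn": [0,0,0]},{"grip": 5,"dp": [0,0,0],"turn": [0,0,0]},{"grip": 5,"dp": [0,0,0],"turn": [0,0,0]},{"grip": 5,"dp": [0,0,0],"turn": [0,0,0]},{"grip": 5,"dp": [0,0,0],"turn": [0,0,0]}]' --newtons 80

```text
time: 4.9
tcp_pos: [0.5255, -0.1748, 0.2376]
orientation: [-1.35, 0.956, -0.958]
contact_force: [-0.7, 0.9, 6.0]
opening: 0.0148
```

```bash
python3 - <<'E'
from h import *
p,r,s=cur(); print(p,r.as_matrix().round(3).tolist(),s['q'].round(2),s['opening'],s['contact_force'])
E
```

```text
[ 0.525511   -0.1747987   0.23759858] [[0.331, 0.001, 0.943], [-0.943, -0.0, 0.331], [0.001, -1.0, 0.001]] [-0.4   0.46  1.76  0.    0.93  0.84] 0.01484112822916938 [-0.70073472  0.85827337  5.95424461]
```

Request:
servo_tool --deltas '[{"grip": 5,"dp": [0,-8,0],"turn": [0,0,0]},{"grip": 5,"dp": [0,-20,0],"turn": [0,0,0]},{"grip": 5,"dp": [0,-30,0],"turn": [0,0,0]},{"grip": 5,"dp": [0,-35,0],"turn": [0,0,0]},{"grip": 5,"dp": [0,-35,0],"turn": [0,0,0]},{"grip": 5,"dp": [0,-30,0],"turn": [0,0,0]},{"grip": 5,"dp": [0,-17,0],"turn": [0,0,0]},{"grip": 5,"dp": [0,-5,0],"turn": [0,0,0]}]'

```text
time: 5.9
tcp_pos: [0.5251, -0.1749, 0.4176]
orientation: [-1.35, 0.956, -0.958]
contact_force: [-0.1, -0.3, -4.1]
opening: 0.0146
```

```bash
cat >> h.py <<'E'
PIV=np.array([0,.224,.0955])
def scoop_pose(m,head,pitch):
    r=R.from_rotvec(np.array([-np.sin(head),np.cos(head),0])*pitch)*down(head+np.pi)
    return np.array(m)-r.apply(PIV),r
E
python3 - <<'E'
from h import *
p,r,s=cur(); print(p,p+r.apply(PIV),s['opening'],s['contact_force'])
h=np.radians(51.9)
P,Q=scoop_pose([.4565,-.4665,.19],h,0); print(P); plan(P,Q,10)
im,d,i=shot('wrist','w2.png'); np.savez('w2.npz',im=im,W=pts(d,i))
im,d,i=shot('side'); np.savez('s2.npz',im=im,W=pts(d,i))
E
```

```text
[ 0.52513757 -0.17490512  0.41763799] [ 0.61551139 -0.14342255  0.19372356] 0.014589240077024352 [-0.12551132 -0.3122298  -4.12790641]
[ 0.39757307 -0.54165229  0.414     ]
[30.4, 0.4, -24.2] [-0.0001, -0.0568, 0.0001]
[28.9, 0.3, -25.9] [-0.0001, -0.0568, 0.0001]
[27.5, 0.4, -27.4] [-0.0001, -0.0568, 0.0001]
[25.8, 0.4, -29.0] [-0.0001, -0.0568, 0.0001]
[24.1, 0.4, -30.4] [-0.0001, -0.0568, 0.0001]
[22.4, 0.3, -31.8] [-0.0001, -0.0568, 0.0001]
[20.6, 0.4, -32.9] [-0.0001, -0.0568, 0.0001]
[18.6, 0.4, -34.1] [-0.0001, -0.0568, 0.0001]
[16.7, 0.4, -35.0] [-0.0001, -0.0568, 0.0001]
[14.6, 0.4, -36.0] [-0.0001, -0.0568, 0.0001]
```

View pics/w2.png

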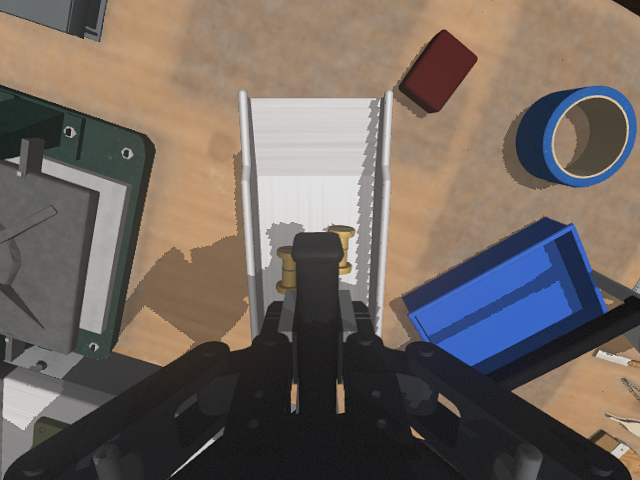

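Request:
servo_tool --deltas '[{"grip": 5,"dp": [10,0,-8],"turn": [0,-0.019,0]},{"grip": 5,"dp": [20,0,-16],"turn": [0,-0.038,0]},{"grip": 5,"dp": [29,0,-26],"turn": [0,-0.057,0]},{"grip": 5,"dp": [27.5,0,-27.5],"turn": [0,-0.057,0]},{"grip": 5,"dp": [26,0,-29],"turn": [0,-0.057,0]},{"grip": 5,"dp": [24,0,-30.5],"turn": [0,-0.057,0]},{"grip": 5,"dp": [22.5,0,-32],"turn": [0,-0.057,0]},{"grip": 5,"dp": [20.5,0,-33],"turn": [0,-0.057,0]},{"grip": 5,"dp": [18.5,0,-34],"turn": [0,-0.057,0]},{"grip": 5,"dp": [17,0,-35],"turn": [0,-0.057,0]}]'

```text
time: 7.25
tcp_pos: [0.4103, -0.5062, 0.4146]
orientation: [-1.495, 0.564, -0.559]
contact_force: [1.2, 0.4, -3.8]
opening: 0.0148
```

Request:
servo_tool --deltas '[{"grip": 5,"dp": [9,0,-24],"turn": [0,-0.037,0]},{"grip": 5,"dp": [5,0,-12],"turn": [0,-0.02,0]},{"grip": 5,"dp": [0,0,0],"turn": [0,0,0]}]'

```text
time: 7.62
tcp_pos: [0.398, -0.5421, 0.4153]
orientation: [-1.506, 0.521, -0.519]
contact_force: [0.3, -0.3, -3.8]
opening: 0.0145
```

```bash
python3 - <<'E'
from h import *
p,r,s=cur(); print(p,p+r.apply(PIV),s['q'].round(2))
im,d,i=shot('wrist','w3.png'); W=pts(d,i);np.savez('w3.npz',im=im,W=W)
im2,d2,i2=shot('side','s3.png'); np.savez('s3.npz',im=im2,W=pts(d2,i2))
x=np.hstack([cv2.resize(im,(400,300)),cv2.resize(im2[100:340,130:450],(400,300))]);cv2.imwrite('pics/x3.png',x[:,:,::-1])
E
```

```text
[ 0.39803121 -0.54205293  0.41530256] [ 0.45667812 -0.46638148  0.19140388] [-1.    0.44  1.27  0.    1.44 -0.34]
```

View pics/x3.png

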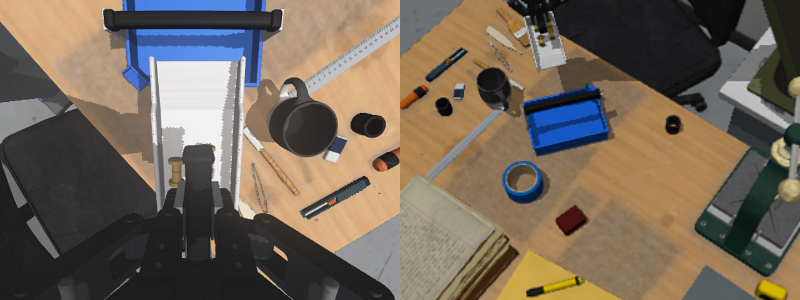

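```bash
python3 - <<'E'
from h import *
z=np.load('w3.npz');W=z['W'];im=z['im']
bar(W,im,(150,5,470,70),(.105,.14))
w=W[0:150,150:460].reshape(-1,3);m=im[0:150,150:460].reshape(-1,3).astype(int)
q=w[(m[:,2]>m[:,0]+50)&(w[:,2]>.04)&(w[:,2]<.06)]
print(np.nanpercentile(q[:,2],[50,95]));
h=np.radians(51.9);u=np.array([np.cos(h),np.sin(h)]);v=np.array([u[1],-u[0]])
t=(q[:,:2]-[.4835,-.424])*1000;print('rim in tote x',np.percentile(t@v,[0.5,99.5]),'y',np.percentile(t@u,[.5,99.5]))
# scoop front
w=W[100:300,290:500].reshape(-1,3);m=im[100:300,290:500].reshape(-1,3).astype(int)
q=w[(w[:,2]>.15)&(w[:,2]<.26)&(m.min(1)>100)];t=(q[:,:2]-[.4835,-.424])*1000
print('scoop front tote x',np.percentile(t@v,[.5,99.5]),'y max',np.percentile(t@u,99.5),'z',np.percentile(q[:,2],[1,50,99]))
P,Q=scoop_pose([.4565,-.4665,.085],h,0.2);plan(P,Q,6,PIV)
E
```

```text
8299 c [ 481.7 -425.5] size [ 20.4 194.1] yaw -38.6 z top [0.1217 0.1235]
[0.04806536 0.05315995]
rim in tote x [-102.21934884   96.87255739] y [-78.19255758  39.41946782]
scoop front tote x [-9.99816382 41.82177407] y max -53.834884279213625 z [0.18088277 0.18417224 0.2141484 ]
[-0.0, 14.8, 7.3] [-0.0336, 0.0004, -0.0002]
[-0.0, 14.8, 7.8] [-0.0336, 0.0004, -0.0002]
[-0.1, 14.7, 8.5] [-0.0336, 0.0004, -0.0002]
[0.0, 14.7, 9.1] [-0.0336, 0.0004, -0.0002]
[-0.0, 14.7, 9.6] [-0.0336, 0.0004, -0.0002]
[-0.0, 14.6, 10.3] [-0.0336, 0.0004, -0.0002]
```

Request:
servo_tool --deltas '[{"grip": 5,"dp": [0,8,3],"turn": [-0.015,0,0]},{"grip": 5,"dp": [0,15,8],"turn": [-0.034,0,0]},{"grip": 5,"dp": [0,15,8],"turn": [-0.034,0,0]},{"grip": 5,"dp": [0,15,8.5],"turn": [-0.034,0,0]},{"grip": 5,"dp": [0,15,9],"turn": [-0.034,0,0]},{"grip": 5,"dp": [0,15,9.5],"turn": [-0.034,0,0]},{"grip": 5,"dp": [0,6,6],"turn": [-0.015,0,0]}]'

```text
time: 8.6
tcp_pos: [0.4261, -0.5048, 0.322]
orientation: [-1.697, 0.584, -0.475]
contact_force: [-0.4, -0.1, -3.5]
opening: 0.0151
```

```bash
python3 - <<'E'
from h import *
p,r,s=cur(); print(p,p+r.apply(PIV),s['q'].round(2),s['contact_force'])
h=np.radians(51.9)
P,Q=scoop_pose([.4565,-.4665,.085],h,0.9);plan(P,Q,10,PIV)
E
```

```text
[ 0.4261485  -0.50481901  0.32204938] [ 0.45593226 -0.46566577  0.08356206] [-0.88  0.48  1.45 -0.21  1.18 -0.14] [-0.38787212 -0.07333413 -3.46401361]
[0.1, -6.3, 15.9] [-0.07, 0.0004, -0.0]
[0.0, -6.2, 15.8] [-0.07, 0.0004, -0.0]
[0.1, -6.3, 15.8] [-0.07, 0.0004, -0.0]
[0.0, -6.2, 15.9] [-0.07, 0.0004, -0.0]
[0.1, -6.3, 15.8] [-0.07, 0.0004, -0.0]
[0.0, -6.2, 15.8] [-0.07, 0.0004, -0.0]
[0.1, -6.2, 15.8] [-0.07, 0.0004, -0.0]
[0.1, -6.3, 15.8] [-0.07, 0.0004, -0.0]
[0.0, -6.2, 15.8] [-0.07, 0.0004, -0.0]
[0.1, -6.2, 15.8] [-0.07, 0.0004, -0.0]
```

Request:
servo_tool --deltas '[{"grip": 5,"dp": [0,-6,16],"turn": [-0.07,0,0]},{"grip": 5,"dp": [0,-6,16],"turn": [-0.07,0,0]},{"grip": 5,"dp": [0,-6,16],"turn": [-0.07,0,0]},{"grip": 5,"dp": [0,-6,16],"turn": [-0.07,0,0]},{"grip": 5,"dp": [0,-6,16],"turn": [-0.07,0,0]},{"grip": 5,"dp": [0,-6,16],"turn": [-0.07,0,0]},{"grip": 5,"dp": [0,-6,16],"turn": [-0.07,0,0]},{"grip": 5,"dp": [0,-6,16],"turn": [-0.07,0,0]},{"grip": 5,"dp": [0,-6,16],"turn": [-0.07,0,0]},{"grip": 5,"dp": [0,-6,16],"turn": [-0.07,0,0]}]'

```text
time: 9.85
tcp_pos: [0.5285, -0.3754, 0.2978]
orientation: [-2.358, 0.809, -0.286]
contact_force: [0.3, 0.8, -1.6]
opening: 0.0146
```

Request:
servo_tool --deltas '[{"grip": 5,"dp": [0,0,0],"turn": [0,0,0]},{"grip": 5,"dp": [0,0,0],"turn": [0,0,0]},{"grip": 5,"dp": [0,0,0],"turn": [0,0,0]},{"grip": 5,"dp": [0,0,0],"turn": [0,0,0]},{"grip": 5,"dp": [0,0,0],"turn": [0,0,0]},{"grip": 5,"dp": [0,0,0],"turn": [0,0,0]},{"grip": 5,"dp": [0,0,0],"turn": [0,0,0]},{"grip": 5,"dp": [0,0,0],"turn": [0,0,0]}]'

```text
time: 10.85
tcp_pos: [0.5274, -0.3764, 0.2973]
orientation: [-2.357, 0.811, -0.283]
contact_force: [-0.1, 0.1, -3.1]
opening: 0.0148
```

```bash
python3 - <<'E'
from h import *
p,r,s=cur(); print(p,p+r.apply(PIV),s['q'].round(2),s['contact_force'])
im,d,i=shot('wrist'); im2,d2,i2=shot('side');im3,_,_=shot('scene')
x=np.vstack([np.hstack([cv2.resize(im,(400,300)),cv2.resize(im2[130:250,180:340],(400,300))]),np.hstack([cv2.resize(im3[270:390,290:450],(400,300)),np.zeros((300,400,3),np.uint8)])]);cv2.imwrite('pics/x4.png',x[:,:,::-1])
E
```

```text
[ 0.52744292 -0.37635918  0.2972567 ] [ 0.45597187 -0.46785701  0.08320931] [-0.45  0.6   1.5  -0.89  1.4   0.54] [-0.13849894  0.0776708  -3.10342377]
```

View pics/x4.png

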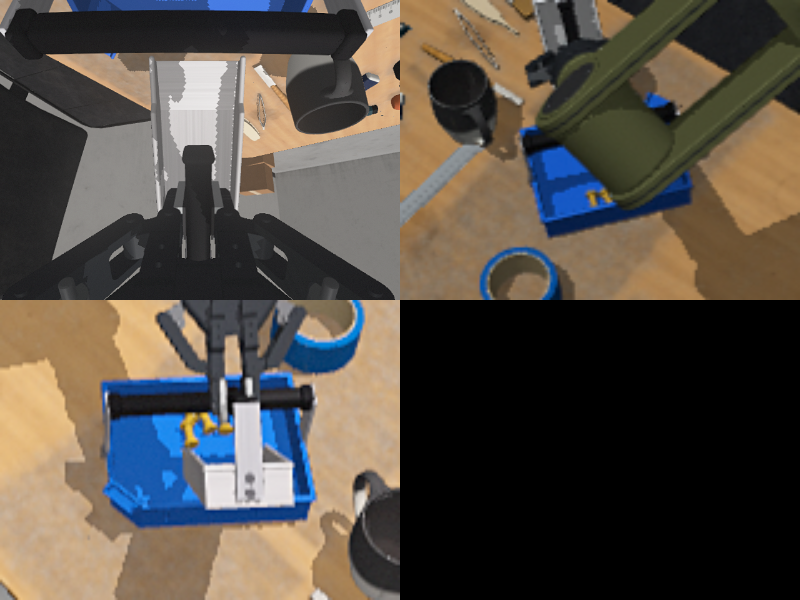

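```bash
python3 - <<'E'
from h import *
h=np.radians(51.9)
P,Q=scoop_pose([.4565,-.4665,.20],h,0);print(P);plan(P,Q,10,PIV)
E
```

```text
[ 0.39757307 -0.54165229  0.424     ]
[-0.0, 2.1, -28.8] [0.09, 0.0002, 0.0001]
[-0.1, 1.4, -28.1] [0.09, 0.0002, 0.0001]
[-0.0, 0.6, -27.4] [0.09, 0.0002, 0.0001]
[-0.1, -0.0, -26.5] [0.09, 0.0002, 0.0001]
[-0.0, -0.6, -25.6] [0.09, 0.0002, 0.0001]
[-0.1, -1.1, -24.7] [0.09, 0.0002, 0.0001]
[-0.0, -1.5, -23.7] [0.09, 0.0002, 0.0001]
[-0.1, -1.8, -22.8] [0.09, 0.0002, 0.0001]
[0.0, -2.0, -21.7] [0.09, 0.0002, 0.0001]
[-0.0, -2.2, -20.6] [0.09, 0.0002, 0.0001]
```

Request:
servo_tool --deltas '[{"grip": 5,"dp": [0,2,-29],"turn": [0.09,0,0]},{"grip": 5,"dp": [0,1.5,-28],"turn": [0.09,0,0]},{"grip": 5,"dp": [0,0.5,-27.5],"turn": [0.09,0,0]},{"grip": 5,"dp": [0,0,-26.5],"turn": [0.09,0,0]},{"grip": 5,"dp": [0,-0.5,-25.5],"turn": [0.09,0,0]},{"grip": 5,"dp": [0,-1,-24.5],"turn": [0.09,0,0]},{"grip": 5,"dp": [0,-1.5,-23.5],"turn": [0.09,0,0]},{"grip": 5,"dp": [0,-2,-23],"turn": [0.09,0,0]},{"grip": 5,"dp": [0,-2,-21.5],"turn": [0.09,0,0]},{"grip": 5,"dp": [0,-2,-20.5],"turn": [0.09,0,0]}]'

```text
time: 12.25
tcp_pos: [0.3973, -0.542, 0.4242]
orientation: [-1.506, 0.519, -0.518]
contact_force: [-0.7, -0.2, -3.3]
opening: 0.0148
```

```bash
python3 - <<'E'
from h import *
p,r,s=cur(); print(p,p+r.apply(PIV),s['q'].round(2),s['contact_force'])
im2,d2,i2=shot('side');im3,d3,i3=shot('scene')
for im,d,i in((im2,d2,i2),(im3,d3,i3)):
    hsv=cv2.cvtColor(im,cv2.COLOR_RGB2HSV);W=pts(d,i)
    m=((hsv[...,0]>14)&(hsv[...,0]<32)&(hsv[...,1]>140)&(np.hypot(W[...,0]-.483,W[...,1]+.425)<.13)).astype(np.uint8)
    n,l,st,c=cv2.connectedComponentsWithStats(m)
    for k in range(1,n):
        if st[k,4]>3: print(c[k].round(),st[k,4],np.nanmedian(W[l==k],0).round(3))
x=np.hstack([cv2.resize(im2[130:250,180:340],(400,300)),cv2.resize(im3[270:390,290:450],(400,300))]);
x=np.vstack([x,np.hstack([cv2.resize(im2[90:210,200:360],(400,300)),cv2.resize(im3[300:420,270:430],(400,300))])]);cv2.imwrite('pics/x5.png',x[:,:,::-1])
# place target: grip point delta back to original, TCP (.5255,-.1748,.2385)
Q=down(np.radians(19.4)+np.pi);plan(np.array([.5255,-.1748,.42]),Q,12)
E
```

```text
[ 0.39734669 -0.54203465  0.42422612] [ 0.45610897 -0.46628723  0.20038338] [-1.    0.43  1.26  0.    1.45 -0.34] [-0.69359481 -0.16462988 -3.33030618]
[267. 205.] 24 [ 0.492 -0.389  0.019]
[256. 208.] 12 [ 0.524 -0.41   0.02 ]
[262. 208.] 10 [ 0.512 -0.4    0.017]
[365. 324.] 33 [ 0.488 -0.403  0.017]
[-10.5, 0.3, 30.8] [0.0002, 0.0471, -0.0]
[-12.0, 0.3, 30.3] [0.0002, 0.0471, -0.0]
[-13.4, 0.3, 29.8] [0.0002, 0.0471, -0.0]
[-14.8, 0.3, 29.0] [0.0002, 0.0471, -0.0]
[-16.1, 0.3, 28.3] [0.0002, 0.0471, -0.0]
[-17.5, 0.3, 27.5] [0.0002, 0.0471, -0.0]
[-18.7, 0.4, 26.7] [0.0002, 0.0471, -0.0]
[-20.0, 0.3, 25.8] [0.0002, 0.0471, -0.0]
[-21.1, 0.3, 24.8] [0.0002, 0.0471, -0.0]
[-22.3, 0.4, 23.8] [0.0002, 0.0471, -0.0]
[-23.4, 0.3, 22.6] [0.0002, 0.0471, -0.0]
[-24.4, 0.4, 21.6] [0.0002, 0.0471, -0.0]
```

View pics/x5.png

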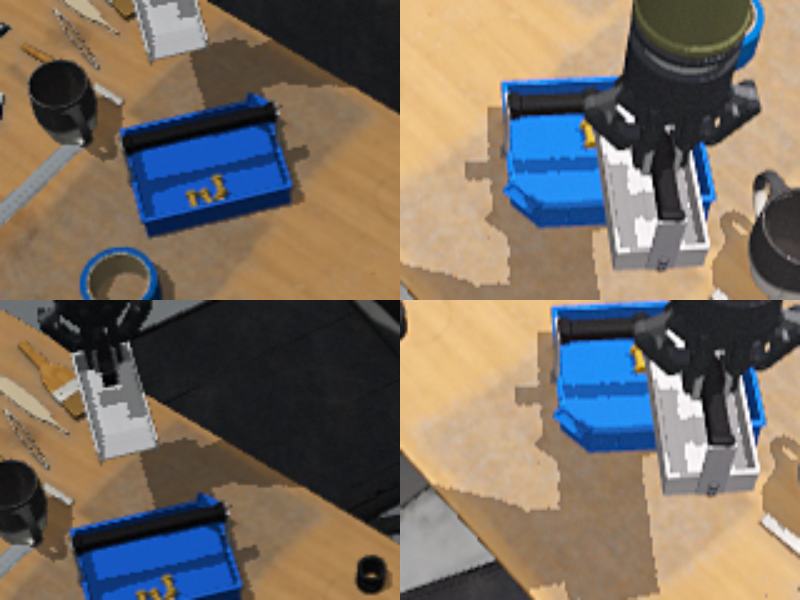

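Request:
servo_tool --deltas '[{"grip": 5,"dp": [-10.5,0,31],"turn": [0,0.047,0]},{"grip": 5,"dp": [-12,0,30],"turn": [0,0.047,0]},{"grip": 5,"dp": [-13.5,0,30],"turn": [0,0.047,0]},{"grip": 5,"dp": [-15,0,29],"turn": [0,0.047,0]},{"grip": 5,"dp": [-16,0,28],"turn": [0,0.047,0]},{"grip": 5,"dp": [-17.5,0,27.5],"turn": [0,0.047,0]},{"grip": 5,"dp": [-18.5,0,26.5],"turn": [0,0.047,0]},{"grip": 5,"dp": [-20,0,26],"turn": [0,0.047,0]},{"grip": 5,"dp": [-21,0,25],"turn": [0,0.047,0]},{"grip": 5,"dp": [-22,0,24],"turn": [0,0.047,0]}]'

```text
time: 13.6
tcp_pos: [0.5052, -0.2319, 0.4236]
orientation: [-1.387, 0.882, -0.881]
contact_force: [-0.6, -0.6, -2.4]
opening: 0.0146
```

Request:
servo_tool --deltas '[{"grip": 5,"dp": [-23.5,0,22.5],"turn": [0,0.047,0]},{"grip": 5,"dp": [-24.5,0,21.5],"turn": [0,0.047,0]},{"grip": 5,"dp": [0,40,0],"turn": [0,0,0]},{"grip": 5,"dp": [0,40,0],"turn": [0,0,0]},{"grip": 5,"dp": [0,40,0],"turn": [0,0,0]},{"grip": 5,"dp": [0,30,0],"turn": [0,0,0]},{"grip": 5,"dp": [0,15,0],"turn": [0,0,0]}]'

```text
time: 14.48
tcp_pos: [0.5254, -0.1711, 0.2571]
orientation: [-1.355, 0.954, -0.949]
contact_force: [0.1, -0.7, -2.7]
opening: 0.015
```

```bash
python3 - <<'E'
from h import *
p,r,s=cur(); print(p,(r.inv()*down(np.radians(19.4)+np.pi)).as_rotvec(),s['contact_force'])
E
```

```text
[ 0.5253739  -0.1711469   0.25708884] [ 0.00366928  0.00712687 -0.00130008] [ 0.12138895 -0.74827308 -2.66171402]
```

Request:
servo_tool --deltas '[{"grip": 5,"dp": [0,8,0],"turn": [0.003,0.007,0]},{"grip": 5,"dp": [0,5,0],"turn": [0,0,0]},{"grip": 5,"dp": [0,3,0],"turn": [0,0,0]},{"grip": 5,"dp": [0,2,0],"turn": [0,0,0]},{"grip": 5,"dp": [0,1,0],"turn": [0,0,0]},{"grip": 5,"dp": [0,0,0],"turn": [0,0,0]}]'

```text
time: 15.22
tcp_pos: [0.5263, -0.1724, 0.2401]
orientation: [-1.347, 0.956, -0.959]
contact_force: [-0.1, 0.0, -2.3]
opening: 0.0147
```

Request:
servo_tool --deltas '[{"grip": 5,"dp": [0,1.5,0],"turn": [0,0,0]},{"grip": 5,"dp": [0,1,0],"turn": [0,0,0]},{"grip": 5,"dp": [0,0,0],"turn": [0,0,0]}]'

```text
time: 15.6
tcp_pos: [0.5264, -0.1723, 0.2377]
orientation: [-1.347, 0.956, -0.959]
contact_force: [-0.6, 0.1, 1.4]
opening: 0.0149
```

Contact reached; release gently and rise.

Request:
servo_tool --deltas '[{"grip": 30,"dp": [0,0,0],"turn": [0,0,0]},{"grip": 60,"dp": [0,0,0],"turn": [0,0,0]},{"grip": 60,"dp": [0,0,0],"turn": [0,0,0]},{"grip": 60,"dp": [0,-15,0],"turn": [0,0,0]},{"grip": 60,"dp": [0,-35,0],"turn": [0,0,0]},{"grip": 60,"dp": [0,-45,0],"turn": [0,0,0]},{"grip": 60,"dp": [0,-45,0],"turn": [0,0,0]},{"grip": 60,"dp": [0,-40,0],"turn": [0,0,0]}]'

```text
time: 16.6
tcp_pos: [0.5255, -0.1724, 0.4204]
orientation: [-1.347, 0.954, -0.961]
contact_force: [0.6, -0.7, 0.5]
opening: 0.06
```

```bash
python3 - <<'E'
from h import *
p,r,s=cur(); print(p,s['q'].round(2))
for yaw in (np.radians(-38.3),np.radians(-38.3)+np.pi):
    print((r.inv()*down(yaw)).as_rotvec())
plan(np.array([.482,-.4255,.44]),down(np.radians(-38.3)+np.pi),10)
im,d,i=shot('wrist','w6.png')
E
```

```text
[ 0.52554462 -0.17244901  0.42042422] [-0.39  0.26  1.53  0.    1.34  0.84]
[-1.11287874e-03 -2.13634194e+00  5.94525023e-03]
[-5.08902597e-03  1.00524340e+00 -9.52603946e-04]
[22.4, -2.0, -12.5] [-0.0005, 0.1005, -0.0001]
[23.6, -2.0, -10.1] [-0.0005, 0.1005, -0.0001]
[24.5, -1.9, -7.7] [-0.0005, 0.1005, -0.0001]
[25.2, -2.0, -5.3] [-0.0005, 0.1005, -0.0001]
[25.5, -1.9, -2.7] [-0.0005, 0.1005, -0.0001]
[25.7, -2.0, -0.1] [-0.0005, 0.1005, -0.0001]
[25.5, -1.9, 2.5] [-0.0005, 0.1005, -0.0001]
[25.2, -2.0, 5.0] [-0.0005, 0.1005, -0.0001]
[24.6, -1.9, 7.5] [-0.0005, 0.1005, -0.0001]
[23.6, -2.0, 9.9] [-0.0005, 0.1005, -0.0001]
```

Request:
servo_tool --deltas '[{"grip": 60,"dp": [22.5,-2,-12.5],"turn": [0,0.1,0]},{"grip": 60,"dp": [23.5,-2,-10],"turn": [0,0.1,0]},{"grip": 60,"dp": [24.5,-2,-7.5],"turn": [0,0.1,0]},{"grip": 60,"dp": [25,-2,-5],"turn": [0,0.1,0]},{"grip": 60,"dp": [25.5,-2,-2.5],"turn": [0,0.1,0]},{"grip": 60,"dp": [25.5,-2,0],"turn": [0,0.1,0]},{"grip": 60,"dp": [25.5,-2,2.5],"turn": [0,0.1,0]},{"grip": 60,"dp": [25,-2,5],"turn": [0,0.1,0]},{"grip": 60,"dp": [24.5,-2,7.5],"turn": [0,0.1,0]},{"grip": 60,"dp": [23.5,-2,10],"turn": [0,0.1,0]}]'

```text
time: 17.9
tcp_pos: [0.4836, -0.4256, 0.438]
orientation: [-0.813, 1.679, -1.681]
contact_force: [0.6, -0.3, -0.3]
opening: 0.0601
```

```bash
python3 - <<'E'
from h import *
p,r,s=cur(); print(p,s['q'].round(2))
im,d,i=shot('wrist','w7.png');np.savez('w7.npz',im=im,W=pts(d,i))
E
```

```text
[ 0.4836117  -0.42557748  0.43797198] [-0.79  0.38  1.3   0.    1.45  1.45]
```

View pics/w7.png

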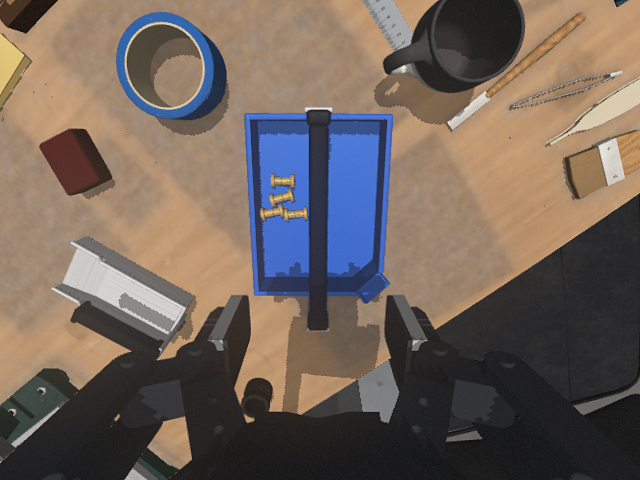

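```bash
python3 - <<'E'
from h import *
z=np.load('w7.npz');W=z['W'];im=z['im']
bar(W,im,(300,112,336,332),(.112,.14))
w=W[225:365,40:205].reshape(-1,3);m=im[225:365,40:205].reshape(-1,3).astype(int)
print('scoop bar z',np.nanpercentile(w[(m.max(1)<75)&(w[:,2]>.06)][:,2],[50,95]))
q=w[(w[:,2]>.012)&(w[:,2]<.045)&(m.min(1)>100)];print(cv2.minAreaRect((q[:,:2]*1000).astype(np.float32)))
E
```

```text
3983 c [ 481.4 -424.8] size [ 19.9 190.9] yaw -38.24 z top [0.1219 0.1237]
scoop bar z [0.09047333 0.32149917]
((545.14306640625, -167.99668884277344), (154.071533203125, 74.65418243408203), 19.36042594909668)
```

Request:
servo_tool --deltas '[{"grip": 60,"dp": [0.5,40,-2],"turn": [0,0,0]},{"grip": 60,"dp": [0,40,0],"turn": [0,0,0]},{"grip": 60,"dp": [0,40,0],"turn": [0,0,0]},{"grip": 60,"dp": [0,30,0],"turn": [0,0,0]},{"grip": 60,"dp": [0,18,0],"turn": [0,0,0]},{"grip": 60,"dp": [0,0,0],"turn": [0,0,0]}]'

```text
time: 18.7
tcp_pos: [0.4823, -0.4236, 0.2682]
orientation: [-0.817, 1.68, -1.676]
contact_force: [0.3, 1.1, 0.1]
opening: 0.06
```

Request:
servo_tool --deltas '[{"grip": 5,"dp": [0,0,0],"turn": [0,0,0]},{"grip": 5,"dp": [0,0,0],"turn": [0,0,0]},{"grip": 5,"dp": [0,0,0],"turn": [0,0,0]},{"grip": 5,"dp": [0,0,0],"turn": [0,0,0]},{"grip": 5,"dp": [0,0,0],"turn": [0,0,0]},{"grip": 5,"dp": [0,0,0],"turn": [0,0,0]}]' --newtons 110

```text
time: 19.45
tcp_pos: [0.4827, -0.4247, 0.2706]
orientation: [-0.815, 1.675, -1.681]
contact_force: [-2.2, -2.2, 5.0]
opening: 0.0144
```

Request:
servo_tool --deltas '[{"grip": 5,"dp": [0,-5,0],"turn": [0,0,0]},{"grip": 5,"dp": [0,-12,0],"turn": [0,0,0]},{"grip": 5,"dp": [0,-20,0],"turn": [0,0,0]},{"grip": 5,"dp": [0,-25,0],"turn": [0,0,0]},{"grip": 5,"dp": [0,-25,0],"turn": [0,0,0]},{"grip": 5,"dp": [0,-25,0],"turn": [0,0,0]},{"grip": 5,"dp": [0,-25,0],"turn": [0,0,0]},{"grip": 5,"dp": [0,-20,0],"turn": [0,0,0]},{"grip": 5,"dp": [0,-12,0],"turn": [0,0,0]},{"grip": 5,"dp": [0,-5,0],"turn": [0,0,0]}]'

```text
time: 20.7
tcp_pos: [0.4821, -0.4239, 0.4435]
orientation: [-0.816, 1.677, -1.678]
contact_force: [0.2, 0.9, -4.8]
opening: 0.0141
```

```bash
python3 - <<'E'
from h import *
p,r,s=cur(); print(p,s['q'].round(2),s['contact_force'],s['wrist_torque'],s['opening'])
h=np.radians(-38.2); b=h+np.radians(180+42)   # bearing of tilt: between corner (36) and 45
d=np.array([np.cos(b),np.sin(b),0]); ax=np.cross(d,[0,0,-1]); print('bearing',np.degrees(b),'axis',ax)
Q=R.from_rotvec(ax*.6)*r
piv=np.array([0,.1575,0]); G=p+r.apply(piv); P=G-Q.apply(piv); print(P); plan(P,Q,14,piv)
# lowest tote point
c=np.array([[-.110,-.085,-.06],[-.095,-.07,-.112]])
tr=R.from_euler('z',h); print([ (G+ (R.from_rotvec(ax*.6)*tr).apply(x))[2] for x in c])
E
```

```text
[ 0.4820678  -0.42391018  0.44347624] [-0.79  0.38  1.3   0.    1.46  1.45] [ 0.1871966   0.88674247 -4.82179788] [-0.05807637  0.01337937 -0.01955409] 0.014063975021328229
bearing 183.8 axis [ 0.0662739  -0.99780147  0.        ]
[ 0.39341675 -0.42979837  0.41569402]
[4.5, 0.1, -5.0] [0.032, -0.0, 0.0286]
[4.5, 0.2, -5.1] [0.032, -0.0, 0.0286]
[4.5, 0.1, -5.0] [0.032, -0.0, 0.0286]
[4.5, 0.2, -5.0] [0.032, -0.0, 0.0286]
[4.5, 0.1, -5.1] [0.032, -0.0, 0.0286]
[4.5, 0.2, -5.0] [0.032, -0.0, 0.0286]
[4.5, 0.1, -5.0] [0.032, -0.0, 0.0286]
[4.5, 0.1, -5.0] [0.032, -0.0, 0.0286]
[4.5, 0.2, -5.1] [0.032, -0.0, 0.0286]
[4.5, 0.1, -5.0] [0.032, -0.0, 0.0286]
[4.5, 0.2, -5.0] [0.032, -0.0, 0.0286]
[4.5, 0.1, -5.1] [0.032, -0.0, 0.0286]
[4.5, 0.2, -5.0] [0.032, -0.0, 0.0286]
[4.5, 0.1, -5.0] [0.032, -0.0, 0.0286]
[np.float64(0.15818500374813385), np.float64(0.1272290121670365)]
```

Request:
servo_tool --deltas '[{"grip": 5,"dp": [3.4,0.1,-3.8],"turn": [0.024,0,0.0215]},{"grip": 5,"dp": [3.4,0.1,-3.8],"turn": [0.024,0,0.0215]},{"grip": 5,"dp": [3.4,0.1,-3.8],"turn": [0.024,0,0.0215]},{"grip": 5,"dp": [3.4,0.1,-3.8],"turn": [0.024,0,0.0215]},{"grip": 5,"dp": [3.4,0.1,-3.8],"turn": [0.024,0,0.0215]},{"grip": 5,"dp": [3.4,0.1,-3.8],"turn": [0.024,0,0.0215]},{"grip": 5,"dp": [3.4,0.1,-3.8],"turn": [0.024,0,0.0215]},{"grip": 5,"dp": [3.4,0.1,-3.8],"turn": [0.024,0,0.0215]},{"grip": 5,"dp": [3.4,0.1,-3.8],"turn": [0.024,0,0.0215]},{"grip": 5,"dp": [3.4,0.1,-3.8],"turn": [0.024,0,0.0215]}]'

```text
time: 21.95
tcp_pos: [0.4318, -0.4275, 0.4344]
orientation: [-0.501, 1.469, -1.686]
contact_force: [-0.9, 0.8, -5.6]
opening: 0.0138
```

Request:
servo_tool --deltas '[{"grip": 5,"dp": [3.4,0.1,-3.8],"turn": [0.024,0,0.0215]},{"grip": 5,"dp": [3.4,0.1,-3.8],"turn": [0.024,0,0.0215]},{"grip": 5,"dp": [3.4,0.1,-3.8],"turn": [0.024,0,0.0215]},{"grip": 5,"dp": [3.4,0.1,-3.8],"turn": [0.024,0,0.0215]},{"grip": 5,"dp": [3.4,0.1,-3.8],"turn": [0.024,0,0.0215]},{"grip": 5,"dp": [3.4,0.1,-3.8],"turn": [0.024,0,0.0215]},{"grip": 5,"dp": [0,0,0],"turn": [0,0,0]},{"grip": 5,"dp": [0,0,0],"turn": [0,0,0]},{"grip": 5,"dp": [0,0,0],"turn": [0,0,0]},{"grip": 5,"dp": [0,0,0],"turn": [0,0,0]}]'

```text
time: 23.2
tcp_pos: [0.4046, -0.4292, 0.4221]
orientation: [-0.323, 1.34, -1.674]
contact_force: [-0.7, -0.6, -4.6]
opening: 0.0142
```

```bash
python3 - <<'E'
from h import *
p,r,s=cur(); print(p,s['q'].round(2),s['contact_force'],s['wrist_torque'],s['opening'])
im,d,i=shot('wrist');im3,d3,i3=shot('scene');im2,d2,i2=shot('side')
np.savez('w8.npz',im=im,W=pts(d,i))
x=np.vstack([np.hstack([cv2.resize(im,(400,300)),cv2.resize(im[70:310,200:520],(400,300))]),np.hstack([cv2.resize(im3[240:360,280:440],(400,300)),cv2.resize(im2[110:230,200:360],(400,300))])]);cv2.imwrite('pics/x8.png',x[:,:,::-1])
E
```

```text
[ 0.40458425 -0.42924943  0.42206015] [-1.04  0.26  1.61  0.52  1.09  1.  ] [-0.66309252 -0.62341874 -4.56979317] [-0.04541018  0.7313529  -0.04377662] 0.014220088336098544
```

View pics/x8.png

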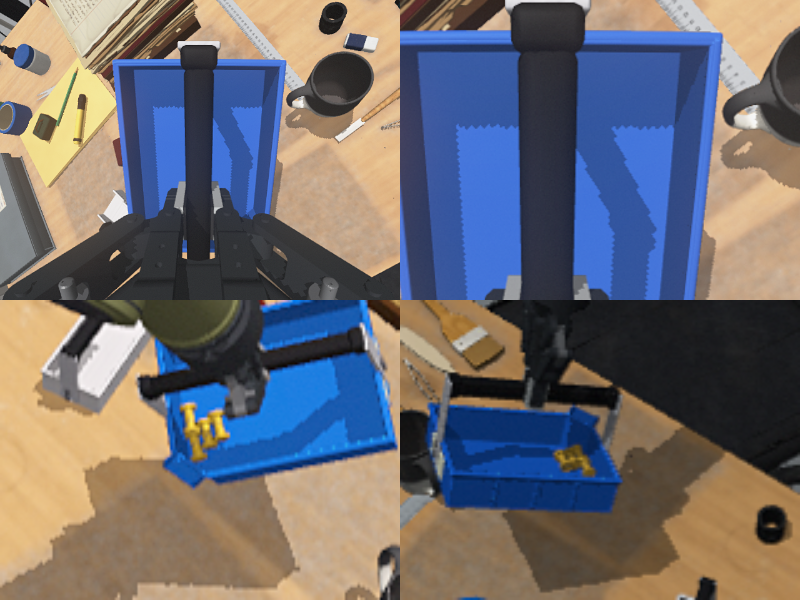

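Request:
servo_tool --deltas '[{"grip": 5,"dp": [5.5,0.1,1.9],"turn": [-0.012,0,0.035]},{"grip": 5,"dp": [5.5,0.1,1.9],"turn": [-0.012,0,0.035]},{"grip": 5,"dp": [5.5,0.1,1.9],"turn": [-0.012,0,0.035]},{"grip": 5,"dp": [5.5,0.1,1.9],"turn": [-0.012,0,0.035]},{"grip": 5,"dp": [5.5,0.1,1.9],"turn": [-0.012,0,0.035]},{"grip": 5,"dp": [5.5,0.1,1.9],"turn": [-0.012,0,0.035]},{"grip": 5,"dp": [5.5,0.1,1.9],"turn": [-0.012,0,0.035]},{"grip": 5,"dp": [0,0,0],"turn": [0,0,0]},{"grip": 5,"dp": [0,0,0],"turn": [0,0,0]}]'

```text
time: 24.48
tcp_pos: [0.3959, -0.4671, 0.4096]
orientation: [-0.198, 1.393, -1.418]
contact_force: [-0.5, 0.2, -4.1]
opening: 0.0137
```

```bash
cat >> h.py <<'E'
def posts():
    p,r,s=cur(); H=np.radians(-38.2)
    T=r*down(H+np.pi).inv()*R.from_euler('z',H); G=p+r.apply([0,.1575,0])  # tote rot, grip point
    z=T.apply([0,0,1]); print('tilt deg',np.degrees(np.arccos(z[2])).round(1),'slopes down to -x,-y deg',np.degrees(np.arcsin(-T.as_matrix()[2,:2])).round(1)*-1)
    print('corner z',(G+T.apply([-.092,-.067,-.107]))[2].round(3),s['contact_force'].round(1),s['q'].round(2))
    ims=[]
    for n in ('scene','side'):
        im,d,i=shot(n); W=pts(d,i); L=T.inv().apply((W-G).reshape(-1,3)).reshape(W.shape)*1000+[0,0,107]
        hsv=cv2.cvtColor(im,cv2.COLOR_RGB2HSV)
        m=((hsv[...,0]>12)&(hsv[...,0]<34)&(hsv[...,1]>120)&(np.abs(L[...,0])<100)&(np.abs(L[...,1])<75)&(L[...,2]>-8)&(L[...,2]<60)).astype(np.uint8)
        c,l,st,ce=cv2.connectedComponentsWithStats(m)
        for k in range(1,c):
            if st[k,4]>5: print(n,ce[k].round(),st[k,4],'tote xyz med',np.nanmedian(L[l==k],0).round(),'min',np.nanmin(L[l==k],0).round(),'max',np.nanmax(L[l==k],0).round())
        v,u=np.nonzero(m); cy,cx=(int(np.clip(np.median(v),60,420)),int(np.clip(np.median(u),80,560))) if len(v) else (240,320)
        ims.append(cv2.resize(im[cy-60:cy+60,cx-80:cx+80],(400,300),interpolation=cv2.INTER_CUBIC))
    return np.hstack(ims)[:,:,::-1]
E
python3 -c "
from h import *
cv2.imwrite('pics/x9.png',posts())"
```

```text
tilt deg 37.8 slopes down to -x,-y deg [17.4 32.4]
corner z 0.137 [-0.5  0.2 -4.1] [-1.14  0.36  1.52  0.68  1.35  0.85]
side [272. 174.] 30 tote xyz med [-74. -31.  12.] min [-88. -63.   3.] max [-54. -14.  16.]
```

View pics/x9.png

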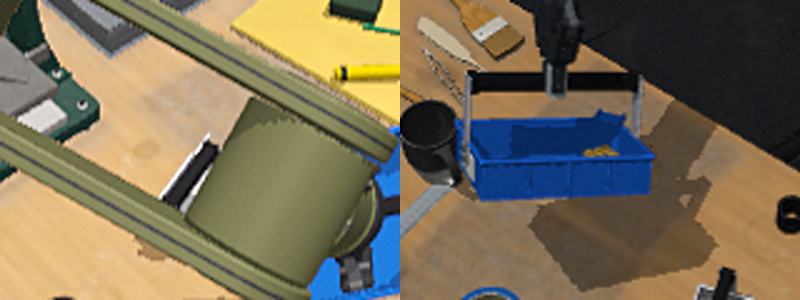

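Request:
servo_tool --deltas '[{"grip": 5,"dp": [-1.6,0.1,-4.7],"turn": [0.03,0,-0.01]},{"grip": 5,"dp": [-1.6,0.1,-4.7],"turn": [0.03,0,-0.01]},{"grip": 5,"dp": [-1.6,0.1,-4.7],"turn": [0.03,0,-0.01]},{"grip": 5,"dp": [-1.6,0.1,-4.7],"turn": [0.03,0,-0.01]},{"grip": 5,"dp": [-1.6,0.1,-4.7],"turn": [0.03,0,-0.01]},{"grip": 5,"dp": [-1.6,0.1,-4.7],"turn": [0.03,0,-0.01]},{"grip": 5,"dp": [0,0,0],"turn": [0,0,0]},{"grip": 5,"dp": [0,0,0],"turn": [0,0,0]},{"grip": 5,"dp": [0,0,0],"turn": [0,0,0]},{"grip": 5,"dp": [0,0,0],"turn": [0,0,0]}]'

```text
time: 25.82
tcp_pos: [0.3809, -0.4423, 0.404]
orientation: [-0.124, 1.26, -1.583]
contact_force: [-0.0, -0.6, -4.9]
opening: 0.014
```

```bash
python3 -c "
from h import *
x=posts(); im,_,_=shot('scene'); im2,_,_=shot('wrist')
x=np.vstack([x,np.hstack([cv2.resize(im[200:440,220:540],(400,300)),cv2.resize(im2,(400,300))])[:,:,::-1]])
cv2.imwrite('pics/x10.png',x)"
```

```text
tilt deg 41.0 slopes down to -x,-y deg [26.  29.3]
corner z 0.131 [-0.  -0.6 -4.9] [-1.15  0.29  1.67  0.78  1.13  0.75]
scene [364. 289.] 84 tote xyz med [-76. -33.  11.] min [-86. -56.  -2.] max [-66. -17.  18.]
side [264. 177.] 39 tote xyz med [-70. -30.  13.] min [-88. -51.   9.] max [-50. -11.  18.]
```

View pics/x10.png

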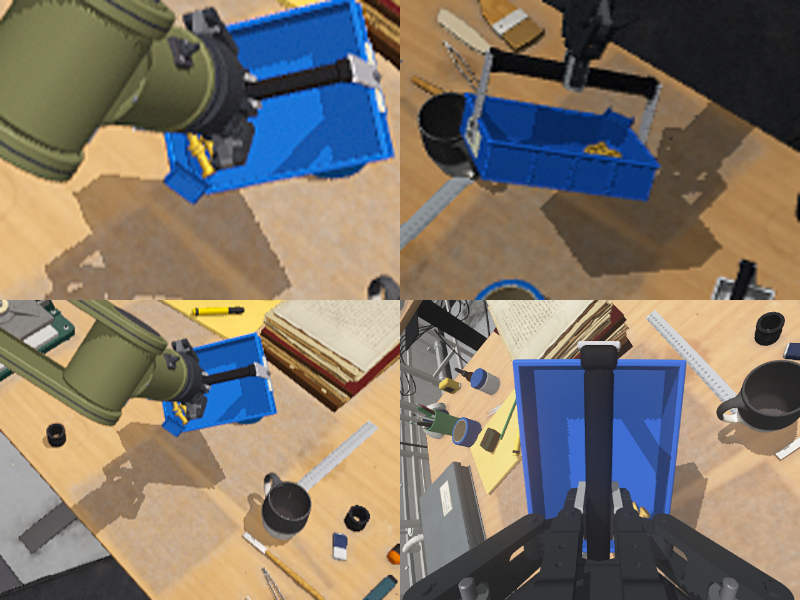

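Request:
servo_tool --deltas '[{"grip": 5,"dp": [0,0.1,6.9],"turn": [-0.044,0,0]},{"grip": 5,"dp": [0,0.1,6.9],"turn": [-0.044,0,0]},{"grip": 5,"dp": [0,0.1,6.9],"turn": [-0.044,0,0]},{"grip": 5,"dp": [0,0.1,6.9],"turn": [-0.044,0,0]},{"grip": 5,"dp": [0,0.1,6.9],"turn": [-0.044,0,0]},{"grip": 5,"dp": [0,0.1,6.9],"turn": [-0.044,0,0]},{"grip": 5,"dp": [0,0.1,6.9],"turn": [-0.044,0,0]},{"grip": 5,"dp": [0,0.1,6.9],"turn": [-0.044,0,0]},{"grip": 5,"dp": [0,0,0],"turn": [0,0,0]},{"grip": 5,"dp": [0,0,0],"turn": [0,0,0]}]'

```text
time: 27.28
tcp_pos: [0.4206, -0.4758, 0.4207]
orientation: [-0.345, 1.529, -1.349]
contact_force: [-0.0, 0.5, -4.7]
opening: 0.014
```

```bash
python3 -c "
from h import *
x=posts()"
```

```text
tilt deg 30.8 slopes down to -x,-y deg [ 8.7 29.3]
corner z 0.147 [-0.   0.5 -4.7] [-1.07  0.41  1.38  0.53  1.49  0.99]
scene [351. 292.] 164 tote xyz med [-68. -37.  12.] min [-91. -64.  -0.] max [-45. -15.  19.]
side [277. 169.] 92 tote xyz med [-72. -29.  11.] min [-95. -61.   2.] max [-50.  -5.  17.]
```

Request:
servo_tool --deltas '[{"grip": 5,"dp": [0,0.1,-6.3],"turn": [0.04,0,0]},{"grip": 5,"dp": [0,0.1,-6.3],"turn": [0.04,0,0]},{"grip": 5,"dp": [0,0.1,-6.3],"turn": [0.04,0,0]},{"grip": 5,"dp": [0,0.1,-6.3],"turn": [0.04,0,0]},{"grip": 5,"dp": [0,0.1,-6.3],"turn": [0.04,0,0]},{"grip": 5,"dp": [0,0.1,-6.3],"turn": [0.04,0,0]},{"grip": 5,"dp": [0,0,0],"turn": [0,0,0]},{"grip": 5,"dp": [0,0,0],"turn": [0,0,0]},{"grip": 5,"dp": [0,0,0],"turn": [0,0,0]},{"grip": 5,"dp": [0,0,0],"turn": [0,0,0]}]'

```text
time: 28.62
tcp_pos: [0.3922, -0.4535, 0.4115]
orientation: [-0.195, 1.349, -1.513]
contact_force: [0.7, -1.0, -4.1]
opening: 0.014
```

```bash
cat >> h.py <<'E'
def occ():
    p,r,s=cur(); H=np.radians(-38.2)
    T=r*down(H+np.pi).inv()*R.from_euler('z',H); G=p+r.apply([0,.1575,0]); g={}
    for n in ('scene','side'):
        im,d,i=shot(n); W=pts(d,i); L=T.inv().apply((W-G).reshape(-1,3)).reshape(W.shape)*1000+[0,0,107]
        hsv=cv2.cvtColor(im,cv2.COLOR_RGB2HSV)
        br=(hsv[...,0]>12)&(hsv[...,0]<34)&(hsv[...,1]>120)
        inn=(np.abs(L[...,0])<100)&(np.abs(L[...,1])<75)&(L[...,2]>-8)&(L[...,2]<60)
        for a in L[inn]: g.setdefault((int(a[1]//8),int(a[0]//8)),'.')
        for a in L[inn&br]: g[(int(a[1]//8),int(a[0]//8))]=n[1] if g.get((int(a[1]//8),int(a[0]//8)),'.') in '.'+n[1] else 'B'
    for y in range(8,-10,-1): print('%4d '%(y*8),''.join(g.get((y,x),' ') for x in range(-13,13)))
E
python3 -c "
from h import *
x=posts();occ()"
```

```text
tilt deg 37.0 slopes down to -x,-y deg [20.5 29.3]
corner z 0.135 [ 0.7 -1.  -4.1] [-1.13  0.32  1.58  0.68  1.24  0.85]
scene [362. 290.] 175 tote xyz med [-66. -37.  12.] min [-88. -66.  -3.] max [-45. -16.  19.]
side [268. 175.] 64 tote xyz med [-69. -31.  12.] min [-91. -61.   5.] max [-49. -10.  16.]
  64  ..........................
  56  ..         ...............
  48  .           ..............
  40  .            .............
  32  .            .............
  24  .            .............
  16  ..           .............
   8  ..                     ...
   0  .            .. ... ..  ..
  -8  ..i         ..............
 -16  .iB.ii     ...............
 -24  ..BcBBc     ..............
 -32  ..BBBBB.   ...............
 -40  .iBcBBBc..................
 -48  ...BBBc...................
 -56  ..cBBcc...................
 -64  ....Bc....................
 -72  ....c.....................
```

```bash
python3 - <<'E'
from h import *
a=np.load('side0.npz'); 
for n in ('side','scene'):
    a=np.load(n+'0.npz'); im,d,i=shot(n); W=pts(d,i)
    f=lambda im:(lambda h:(h[...,0]>12)&(h[...,0]<34)&(h[...,1]>150)&(h[...,2]>90))(cv2.cvtColor(im,cv2.COLOR_RGB2HSV))
    m=f(im)&~cv2.dilate(f(a['im']).astype(np.uint8),np.ones((3,3))).astype(bool)
    c,l,st,ce=cv2.connectedComponentsWithStats(m.astype(np.uint8))
    print(n,[(ce[k].round().tolist(),int(st[k,4]),np.nanmedian(W[l==k],0).round(3).tolist()) for k in range(1,c) if st[k,4]>6])
    for nm,(u,v) in {'side':{'red':(265,275),'tape':(228,232),'mug':(205,170),'loupe':(348,199)},'scene':{'red':(377,247),'tape':(416,267),'mug':(449,365),'loupe':(265,305)}}[n].items():
        s=np.s_[v-12:v+12,u-12:u+12]; print(nm,np.abs(im[s].astype(int)-a['im'][s]).mean().round(1),end=' ')
    print()
s=cur()[2];print(s['time'],np.abs(s['joint_velocities']).max())
E
```

```text
side [([268.0, 174.0], 53, [0.472, -0.39, 0.168])]
red 2.3 tape 3.5 mug 12.7 loupe 2.8 
scene [([408.0, 228.0], 8, [0.82, -0.249, 0.007]), ([364.0, 291.0], 120, [0.474, -0.397, 0.168]), ([355.0, 287.0], 34, [0.467, -0.375, 0.167])]
red 66.5 tape 87.4 mug 3.3 loupe 5.1 
28.925 0.011612768031232217
```

```bash
python3 -c "
from h import *
print(job_done())"
```

```text
the job is handed in; nothing more can be done
None
```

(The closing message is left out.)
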